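Find the high spot of a pulley on the runout fixture

ROBOT

A 6-joint arm with a two-finger parallel gripper is mounted at the origin on the work surface. World frame = base frame: x ahead of the robot, y to its left, z up, the work surface at z = 0. Lengths are in mm, angles in degrees, forces in N, time in s.
With the tool pointing down it reaches from about 275 to 825 mm from the base axis. Payload 5.2 kg.
Tool frame: the origin (TCP) lies at the centre of the arm's flange, where the gripper is bolted on; the fingertips stand 186 mm ahead of it and the grasp point (between the pads) lies r.grip_point_offset ahead of it (r.grip_point_offset is the distance from the TCP to the grasp point, in mm); z points along the fingers, x is the direction in which the jaws open and shut, and the axes are right-handed (so a half turn about z gives the same grasp; the last joint's range is limited). The gripper opens to 93 mm and grips with 3 to 60 N. Pads are 15 mm wide; open, the fingers measure 128 mm over their backs; the gripper's body (75 mm by 188 mm) begins 65 mm behind the grasp point.
Start: joints at [58.625, 14.817, 87.949, -0, 77.235, -11.62], TCP at [185.884, 517.642, 404.753] pointing down, gripper open.
Joint ranges: [-179.93, 179.93], [-52.35, 119.4], [10.71, 147.94], [-69.91, 249.91], [12.55, 155.21], [-178.61, 178.61]. Speed limits (degrees/s): [147.25, 147.25, 180, 180, 180, 180].

INTERFACE

Orientations are given as [roll, pitch, yaw] about the fixed x, y, z axes, in that order (R = Rz(yaw) Ry(pitch) Rx(roll)).
In Python, from workcell import r gives the robot as it stands.
- The arm moves only by the shell command python3 -m creep 'ROWS' [OPENING] [FORCE]. ROWS is JSON, a list of rows, each a list of 6 numbers: the shift along the tool's x, y, z in mm, then the turn, a rotation vector about the tool's x, y, z in degrees. In form: [[dx, dy, dz, ax, ay, az], ...]. A call has 1 to 20 rows; each row is the pose to reach, as a shift and turn from the pose measured when the call began, along the tool's axes at that moment; what a row does not reach only later rows make up. A row lasts 1/8 s, in which the tool goes at most 62.5 mm and 10.7 degrees, less where a joint would pass 70% of its speed; a pose out of reach is approached as far as the arm can. A call with a gripper value outside its range is refused whole. OPENING is the closure in counts, from 0 (fully open) to 255 (shut), set as the call begins (- or left out, the last holds). The fingers move at their own pace and stop on an object; FORCE is the grip in N (left out, the last holds). Time passes only in rows, so rows that repeat a pose let the fingers close. It gives the time, the measured TCP pose, the force and the opening at its end, in the units of the state.
- r.get_obs(): the state, without advancing time (a new reading comes with each control period).
- r.capture(name): name is "scene" or "side" or "wrist"; returns (picture, depth): 480x640x3 uint8, red, green, blue; 480x640 float32, mm along the optical axis (not along the pixel's ray), 0 where there is no reading.
- r.camera_info(name): a dict with "intrinsics" (3x3 intrinsics, pixels), "distortion" ([k1, k2, p1, p2, k3] as OpenCV has them; the pictures are not rectified), "R" (3x3) and "t" (3): a world point X has camera coordinates R X + t. Camera axes: x right, y down, z forward; pixel columns grow to the right and rows downward; lengths in mm; the calibration is good to about 2 mm. A picture is of the moment at which its call begins: read the wrist's pose just before it. camera_info takes no time and is no camera call; for the wrist camera it gives the pose at the moment of the call.
- r.sign_off(): hands the job in, once; it reports no verdict.
The state is a dict: "clock": time; "qpos": joint angles; "dq": joint speeds; "joint_efforts": joint torques, N m; "eef_pos": TCP position; "ee_rot": TCP orientation; "force": force on the tool from outside, world axes, zero at the start; "wrist_torque": the same for the moment, N m; "width": finger opening in mm.
Only numpy, scipy, OpenCV 4.12 (cv2) and the standard library are available. Lean on these libraries where they do the work, as an engineer would, in place of code of your own. Each camera call takes 0.05 s, during which the arm holds its last target.

TASK

Slide the dial gauge along its rail until it is home against the end stop, so that its plunger rests on the pulley's rim. Then, with a light grip, turn the pulley by its crank knob, no faster than a quarter turn a second, find the one high spot of the rim, and leave the pulley standing with the crest of the high spot right at the gauge's plunger. Let go of everything and do not disturb the other things on the bench.

Things in the scene. Friction and masses are not known exactly. Their poses are not given: they have to be found in the camera images.
- fixture: Runout fixture, fixed: cream base plate 280 (its x) x 340 (its y) x 12 mm, origin at the centre of its underside. An upright spindle with a pulley stands at (0, -65) mm; at y = +85 mm a rail runs along its x, with a low stop block at each end, on which the dial gauge slides.
- spindle: Upright spindle, turns either way without end (friction 1 to 3 N at the knob). Origin on its axis, 62 mm above the bench; z up; x points along the flat crank arm (top 104 mm above the bench) to the crank knob. It carries the pulley, clamped on at an unknown angle to the crank.
- pulley_top (a point): Centre of the pulley's upper face, on the spindle's axis, 92 mm above the bench. Aluminium, 150 mm across, 30 mm thick. Its rim is round but for one smooth bulge that rises 4 mm over about 20 degrees of turn up to its crest (the high spot) and falls as much after it.
- knob (a point): Centre of the black upright crank knob: cylinder, 18 mm diameter, 104 to 148 mm above the bench (this point 126), 50 mm from the spindle's axis, free to spin on the crank arm. Can be pinched from above and led round in a circle without turning the gripper; grip at most 40 N.
- gauge: Dial gauge on a carriage that slides along the fixture's x (10 N friction, stays where left). Origin 12 mm above the bench under the dial's centre. Home, against the stop at the rail's +x end, is x = 0, y = +75 mm of the fixture; it starts 60 to 85 mm short of it, to -x.
- dial (a point): Centre of the gauge's round dial, facing up, 58 mm across, 96 mm above the bench. Its black needle points along the plunger (fixture's -y) when nothing presses it, and swings clockwise from above by 0.3 rad per mm that the plunger is pressed in.
- axis_top (a point): Centre of the circle that the knob runs on (spindle's axis, 126 mm above the bench). By feel, with the plunger on the rim: the knob needs about 3 N more push as the bulge climbs, the usual push at the crest, and 2 to 3 N less on the way down. Let go, the wheel stays put at the crest and on the round rim.
- tip (a point): Plunger, at rest: centre of its 10 mm ball tip, 77 mm above the bench. Sprung 3 N/mm, moves along the fixture's y; with the gauge home it aims at the spindle's axis and is pressed in about 1.5 mm by the round rim (5 N) and 5 mm by the crest (15 N).
- post (a point): Grip point on the gauge's upright steel post: cylinder, 16 mm diameter, top 146 mm above the bench, this point at 126 mm. It stands on the carriage, 52 mm from the dial's centre to the fixture's +y. Grip at most 40 N.
- bearing: Bystander, to be left alone: ball bearing, 32 mm ring 10 mm high, loose on the base plate; origin under its middle.
- socket: Bystander, to be left alone: socket, 22 mm across 26 mm high, loose on the base plate; origin under its middle.
- screwdriver: Bystander, to be left alone: screwdriver lying on the bench; origin under its middle.
- wrench: Bystander, to be left alone: wrench lying on the bench; origin under its middle.
- spare_pulley: Bystander, to be left alone: small spare pulley, 90 mm across 34 mm high; origin under its middle.
- grease: Bystander, to be left alone: grey can, 60 mm across 80 mm high; origin under its middle.
- hammer: Bystander, to be left alone: hammer lying on the bench; origin under its middle.

How it is judged:
By the outcome, as a careful person would: the job done as asked, in the order asked, and still so for the second after the job is handed in, with the robot touching nothing.
It also fails if it takes over 72 s, if anything falls off the work surface, if the arm or the gripper's body presses on something with over 40 N, if the wrist force passes 120 N, or if a joint passes its speed limit or range.

## Working session

There is one attempt and no reset: what is moved stays moved. The work goes in short steps, Python scripts to look and compute and a shell command to move; the robot and the scene stay as the last step left them, time stands still between calls to the robot, and variables do not carry over. Pictures are saved under pics/ and viewed, and the job is handed in when it is done.

```bash
ls; mkdir -p pics; python3 - <<'E'
from workcell import r
import cv2
print(r.get_obs(), r.grip_point_offset)
for n in ["scene","side","wrist"]:
    p,d=r.capture(n); cv2.imwrite(f"pics/{n}0.png",p[:,:,::-1])
    ci=r.camera_info(n); print(n,ci)
E
```

```text
pics
{'clock': 0.0, 'qpos': array([ 5.86252173e+01,  1.48574398e+01,  8.80096877e+01,  1.78405687e-04,
        7.72331917e+01, -1.16173592e+01]), 'dq': array([ 0.00047191,  0.12533557,  0.02967396, -0.0159868 , -0.0116177 ,
       -0.08704623]), 'joint_efforts': array([-5.14493877e-04, -4.37328422e+01, -2.83993006e+01,  7.16092321e-02,
        4.17705509e-02, -1.48160752e-04]), 'eef_pos': array([185.76774915, 517.45638467, 403.94423525]), 'ee_rot': array([-1.79979628e+02,  9.82290194e-02,  7.02425544e+01]), 'force': array([-0.32920888,  0.64016694, -0.09689226]), 'wrist_torque': array([-0.01767314, -0.00563287, -0.02906069]), 'width': 92.94722240304228} 167.3
scene {'intrinsics': array([[447.02564002,   0.        , 323.52089871],
       [  0.        , 447.02564002, 245.78199654],
       [  0.        ,   0.        ,   1.        ]]), 'distortion': array([-0.09681255,  0.        ,  0.        ,  0.        ,  0.        ]), 'R': array([[-1.54821504e-01,  9.87942428e-01, -2.46307060e-04],
       [ 7.06927324e-01,  1.10609163e-01, -6.98583833e-01],
       [-6.90133365e-01, -1.08329921e-01, -
[... 360 characters left out ...]
19891, -0.21177483, -0.01528768],
       [-0.14820792, -0.6287766 , -0.76333112],
       [ 0.15204178,  0.7481921 , -0.64582651]]), 't': array([-500.65869595,  147.24994119, 1369.84229756])}
wrist {'intrinsics': array([[356.54624018,   0.        , 318.59059824],
       [  0.        , 356.54624018, 242.56691163],
       [  0.        ,   0.        ,   1.        ]]), 'distortion': array([-0.00334591,  0.        ,  0.        ,  0.        ,  0.        ]), 'R': array([[ 3.38354007e-01,  9.41018820e-01, -3.83057594e-04],
       [ 9.07275077e-01, -3.26112976e-01,  2.65522619e-01],
       [ 2.49736862e-01, -9.01881809e-02, -9.64104554e-01]]), 't': array([-549.39436288,  -31.41911847,  389.90736467])}
```

View pics/scene0.png

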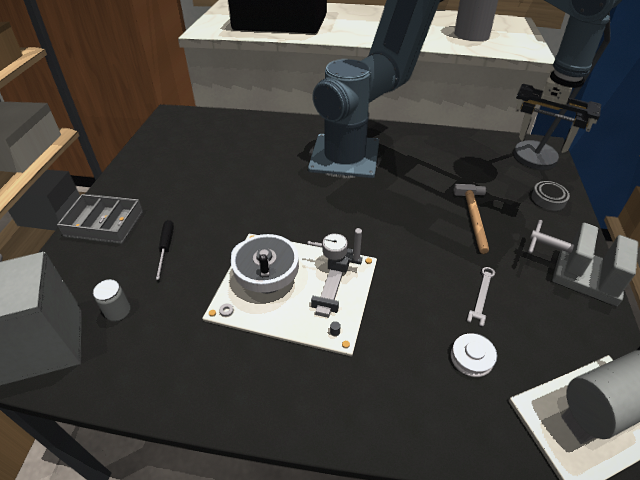

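View pics/side0.png

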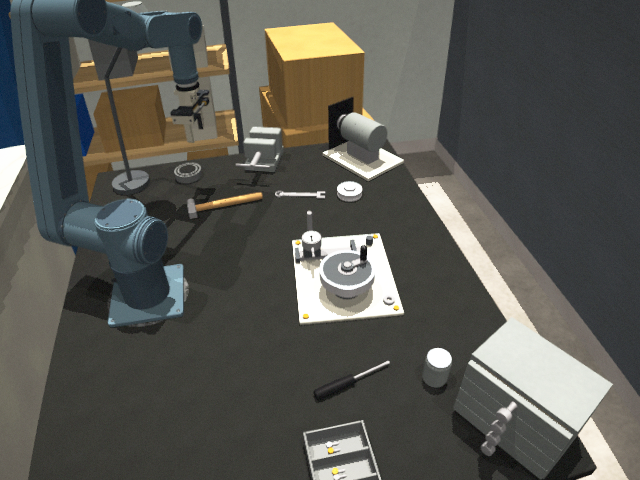

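View pics/wrist0.png

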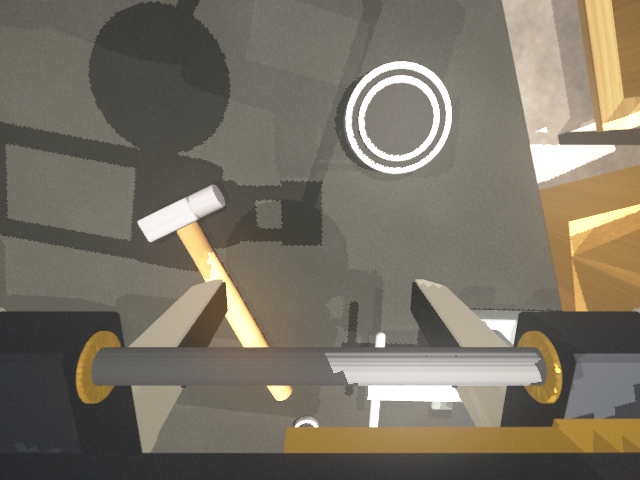

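The scene and side views show the fixture at the centre: post about (358,242) in scene, (310,222) in side; the bearing and socket sit on plate corners. I'll enlarge these.

```bash
cat > h.py <<'E'
import numpy as np, cv2
from workcell import r
def ray(name,u,v,ci=None):
    ci=ci or r.camera_info(name)
    K,D,R,t=[np.array(ci[k]) for k in("intrinsics","distortion","R","t")]
    p=cv2.undistortPoints(np.array([[[u,v]]],float),K,D)[0,0]
    return -R.T@t, R.T@np.array([p[0],p[1],1.])
def atz(name,u,v,z,ci=None):
    o,d=ray(name,u,v,ci); s=(z-o[2])/d[2]; return o+s*d
def proj(name,X,ci=None):
    ci=ci or r.camera_info(name)
    K,D,R,t=[np.array(ci[k]) for k in("intrinsics","distortion","R","t")]
    q,_=cv2.projectPoints(np.array(X,float).reshape(-1,1,3),cv2.Rodrigues(R)[0],t,K,D); return q[:,0]
def crop(img,x0,y0,w,h,s,fn):
    c=cv2.resize(img[y0:y0+h,x0:x0+w],None,fx=s,fy=s,interpolation=cv2.INTER_CUBIC)
    for i in range(0,w,10): cv2.putText(c,str(x0+i) if i%20==0 else '',(i*s,10),0,.35,(0,0,255),1); cv2.line(c,(i*s,12),(i*s,16),(0,0,255),1)
    for i in range(0,h,10): cv2.putText(c,str(y0+i) if i%20==0 else '',(6,i*s+4),0,.35,(0,0,255),1); cv2.line(c,(0,i*s),(5,i*s),(0,0,255),1)
    cv2.imwrite(fn,c)
E
python3 - <<'E'
from h import *
a=cv2.imread("pics/scene0.png"); crop(a,200,220,190,140,4,"pics/sc1.png")
a=cv2.imread("pics/side0.png"); crop(a,280,200,130,130,4,"pics/sd1.png")
E
```

```text
(no output)
```

View pics/sc1.png

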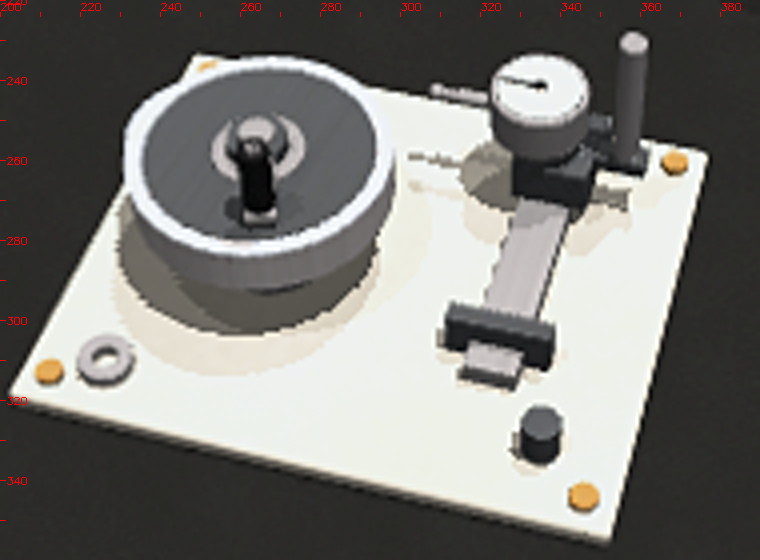

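View pics/sd1.png

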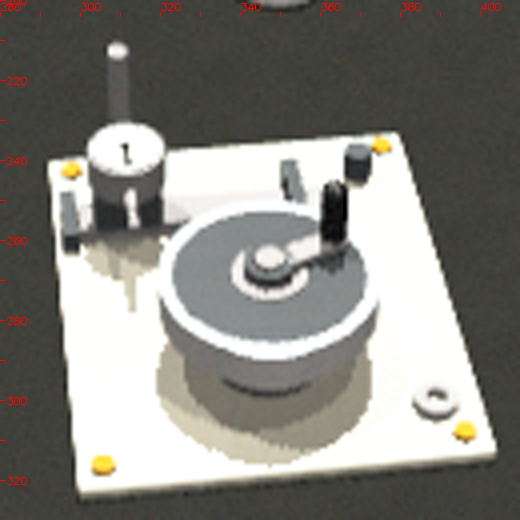

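Plate corners (scene): (248.5,234), (376.5,258), (202,318.5), (352,354.5). Side: (292,240), (379.5,233), (300,322), (403.5,313). Post top: scene (357.5,230), side (309,212.5). Knob top: scene (262.5,256), side (363,246).

```bash
python3 - <<'E'
from h import *
from scipy.optimize import least_squares
S=r.camera_info("scene");D=r.camera_info("side")
obs={}
sc=[(248.5,234),(376.5,258),(202,318.5),(352,354.5)]
# fixture corners: near-base/right(-x,-y),( -x,+y),(+x,-y),(+x,+y)
loc=[(-140,-170),(-140,170),(140,-170),(140,170)]
W=[atz("scene",*p,12)[:2] for p in sc]
sd=[(300,322),(292,240),(403.5,313),(379.5,233)]
W2=[atz("side",*p,12)[:2] for p in sd]
for a,b in zip(W,W2): print(a.round(1),b.round(1))
def f(p):
    c,s=np.cos(p[2]),np.sin(p[2]); out=[]
    for l,a,b in zip(loc,W,W2):
        q=np.array([p[0]+c*l[0]-s*l[1],p[1]+s*l[0]+c*l[1]]); out+=[*(q-a),*(q-b)]
    return out
s=least_squares(f,[600,0,0]); print(s.x[:2],np.degrees(s.x[2]),np.abs(s.fun).max())
x,y,th=s.x;c,sn=np.cos(th),np.sin(th)
R2=np.array([[c,-sn],[sn,c]])
F=lambda w:R2.T@(np.array(w)[:2]-[x,y])
np.save("fix.npy",s.x)
for n,p,z in [("scene",(357.5,230),146),("side",(309,212.5),146),("scene",(334.5,241.5),96),("side",(311.5,237.5),96),("scene",(262.5,256),148),("side",(363,246),148)]:
    w=atz(n,*p,z); print(n,z,w.round(1),F(w).round(1))
print("spindle",R2@[0,-65]+[x,y],"posthome",R2@[0,127]+[x,y])
E
```

```text
[ 412.1 -200.2] [ 408.4 -201.3]
[445.7 134.9] [443.7 135.5]
[ 686.5 -230.2] [ 682.7 -233.2]
[723.4 105.4] [721.1 105.9]
[565.4459794  -47.91146727] -6.171270136360061 4.134333744081346
scene 146 [494.4  85.5 146. ] [-85. 125.]
side 146 [493.1  86.6 146. ] [-86.4 126. ]
scene 96 [487.9  34.7  96. ] [-86.   73.8]
side 96 [488.3  32.8  96. ] [-85.3  72. ]
scene 148 [603.9 -99.7 148. ] [ 43.8 -47.4]
side 148 [603.8 -95.8 148. ] [ 43.3 -43.5]
spindle [ 558.45842452 -112.53479183] posthome [579.09858663  78.35256687]
```

Both cameras agree within ~3 mm: fixture at (565.4,-47.9), yaw -6.2°; the post is at about (494,86), and 52 mm from the dial, as it must be. Knob is at (603.8,-97.7), 47.7 mm from the axis. Moving over the post.

```bash
python3 -m creep '[[-9,13,2,0,0,4],[-32,46,5,0,0,12],[-62,89,10,0,0,20],[-92,133,15,0,0,28],[-122,177,20,0,0,36],[-152,221,25,0,0,44],[-182,264,30,0,0,51],[-212,307,34,0,0,58],[-241,349,38,0,0,64],[-266,386,41,0,0,69],[-285,413,43,0,0,73],[-297,430,44,0,0,76],[-301,436,44,0,0,76.4],[-301,436,44,0,0,76.4],[-301,436,44,0,0,76.4]]' 0 20
python3 - <<'E'
from h import *
print(r.get_obs()['eef_pos'],r.get_obs()['ee_rot'])
ci=r.camera_info("wrist");p,d=r.capture("wrist"); cv2.imwrite("pics/w1.png",p[:,:,::-1])
np.save("w1ci.npy",ci,allow_pickle=True);np.save("w1d.npy",d)
E
```

```text
clock: 2.02
eef_pos: [493.8, 87.7, 360.5]
ee_rot: [179.9, 0.1, -6.1]
force: [-0.2, 0.8, 0.1]
width: 92.7
[493.79014023  87.7160621  360.46581289] [ 1.79945764e+02  5.22932042e-02 -6.05929891e+00]
```

View pics/w1.png

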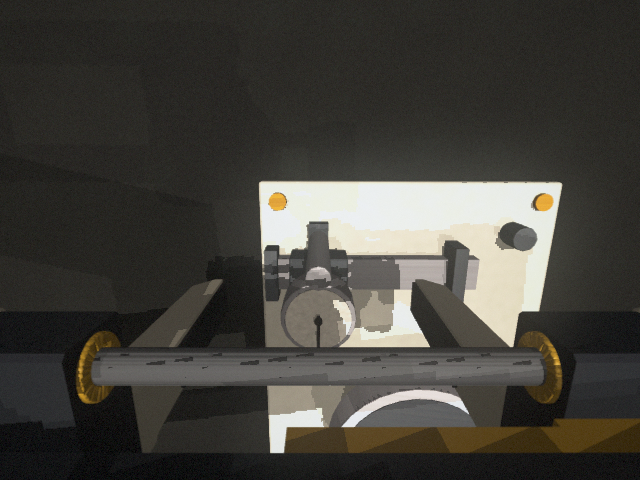

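Post top shows at (318,274), between the fingers; plate edges are level with the image, so yaw is right; dial at (318,318), needle pointing down (-y, unpressed).

```bash
python3 - <<'E'
from h import *
ci=np.load("w1ci.npy",allow_pickle=True).item()
print(atz("wrist",318,274,146,ci),atz("wrist",318,316,96,ci))
for p in[(260,181),(561,181)]: print(atz("wrist",*p,12,ci))
E
```

```text
[494.00810943  88.47613744 146.        ] [488.32320313  36.46975142  96.        ]
[445.35804109 134.05564475  12.        ]
[718.51544006 105.05760177  12.        ]
```

```bash
python3 -m creep '[[0,0,8,0,0,0],[0,0,26,0,0,0],[0,0,46,0,0,0],[0,0,61,0,0,0],[0,0,67,0,0,0],[0,0,67,0,0,0]]' 0 20
python3 -m creep '[[0,0,0,0,0,0],[0,0,0,0,0,0],[0,0,0,0,0,0],[0,0,0,0,0,0],[0,0,0,0,0,0],[0,0,0,0,0,0],[0,0,0,0,0,0],[0,0,0,0,0,0]]' 255 20
```

```text
clock: 2.82
eef_pos: [493.7, 87.7, 293.3]
ee_rot: [179.9, 0.1, -6.0]
force: [0.3, 0.6, -0.2]
width: 93.2
clock: 3.82
eef_pos: [493.7, 87.7, 293.3]
ee_rot: [179.9, 0.1, -6.0]
force: [0.8, 0.1, 0.7]
width: 17.5
```

```bash
python3 -m creep '[[1,0,0,0,0,0],[4,0,0,0,0,0],[9,0,0,0,0,0],[15,0,0,0,0,0],[21,0,0,0,0,0],[27,0,0,0,0,0],[33,0,0,0,0,0],[39,0,0,0,0,0],[45,0,0,0,0,0],[51,0,0,0,0,0],[57,0,0,0,0,0],[62,0,0,0,0,0],[67,0,0,0,0,0],[71,0,0,0,0,0],[75,0,0,0,0,0],[77,0,0,0,0,0],[79,0,0,0,0,0],[80,0,0,0,0,0]]'
```

```text
clock: 6.08
eef_pos: [571.5, 79.5, 293.2]
ee_rot: [179.9, 0.4, -6.0]
force: [-10.9, -0.1, 9.6]
width: 15.6
```

```bash
python3 -m creep '[[1,0,0,0,0,0],[2,0,0,0,0,0],[2.5,0,0,0,0,0],[3,0,0,0,0,0],[3.5,0,0,0,0,0]]'
```

```text
clock: 6.7
eef_pos: [573.3, 79.3, 293.2]
ee_rot: [179.9, 0.7, -6.0]
force: [-11.2, 0.1, 8.5]
width: 16.0
```

```bash
python3 -m creep '[[1,0,0,0,0,0],[2,0,0,0,0,0],[3,0,0,0,0,0],[4,0,0,0,0,0]]'; python3 -m creep '[[1,0,0,0,0,0],[2,0,0,0,0,0],[3,0,0,0,0,0],[4,0,0,0,0,0]]'
```

```text
clock: 7.2
eef_pos: [575.7, 79.2, 293.1]
ee_rot: [179.9, 1.0, -6.0]
force: [-11.1, 0.1, 6.8]
width: 15.9
clock: 7.7
eef_pos: [578.2, 79.0, 293.1]
ee_rot: [179.8, 1.2, -6.0]
force: [-10.7, -0.6, 7.7]
width: 15.9
```

```bash
python3 -m creep '[[0.5,0,0,0,0.3,0],[1,0,0,0,0.6,0],[1.5,0,0,0,0.9,0],[2,0,0,0,1.2,0],[2,0,0,0,1.4,0]]'; python3 - <<'E'
from h import *
p,d=r.capture("scene"); crop(p[:,:,::-1],200,220,190,140,4,"pics/sc2.png")
print(r.get_obs()['force'])
E
```

```text
clock: 8.32
eef_pos: [577.9, 79.1, 293.1]
ee_rot: [179.8, 0.3, -5.9]
force: [-13.7, 1.0, 12.7]
width: 15.4
[-13.16133203  -0.89315574  10.87497327]
```

View pics/sc2.png

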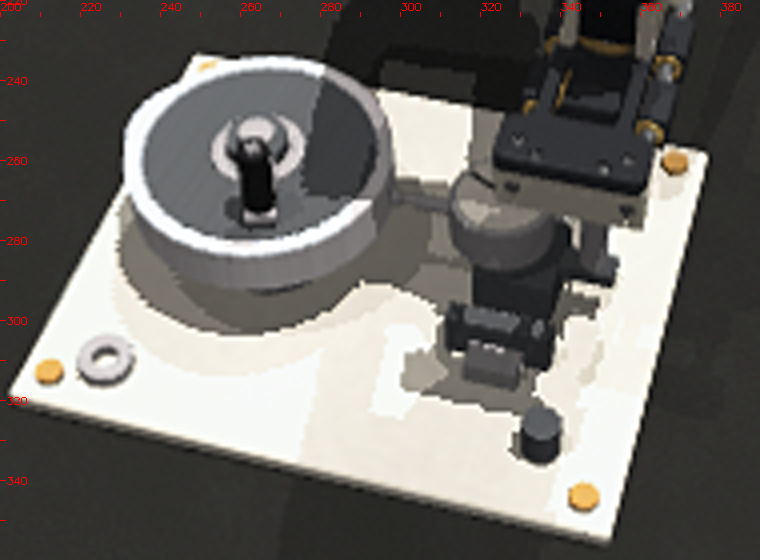

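Carriage is now nearly at the stop block (≈(325,298)), plunger on the rim at (298,267), needle swung a bit. Press on to feel the stop.

```bash
python3 -m creep '[[1,0,0,0,0.3,0],[2,0,0,0,0.5,0],[3,0,0,0,0.7,0],[4,0,0,0,0.7,0]]'; python3 -m creep '[[1,0,0,0,0.2,0],[2,0,0,0,0.4,0],[3,0,0,0,0.6,0],[4,0,0,0,0.6,0]]'
```

```text
clock: 8.88
eef_pos: [578.0, 79.2, 293.1]
ee_rot: [179.8, 0.3, -5.9]
force: [-22.4, 1.8, 18.3]
width: 15.4
clock: 9.38
eef_pos: [578.3, 79.3, 293.0]
ee_rot: [179.7, 0.3, -5.9]
force: [-22.4, 0.6, 19.0]
width: 15.6
```

```bash
python3 -m creep '[[0,0,0,0,0,0],[0,0,0,0,0,0],[0,0,0,0,0,0],[0,0,0,0,0,0]]' 60 20; python3 -m creep '[[0,0,-8,0,0,0],[0,0,-28,0,0,0],[0,0,-48,0,0,0],[0,0,-62,0,0,0],[0,0,-67,0,0,0]]'; python3 - <<'E'
from h import *
p,d=r.capture("scene"); crop(p[:,:,::-1],200,220,190,140,4,"pics/sc3.png")
ci=r.camera_info("wrist");p,d=r.capture("wrist"); cv2.imwrite("pics/w2.png",p[:,:,::-1])
np.save("w2ci.npy",ci,allow_pickle=True)
E
```

```text
clock: 9.88
eef_pos: [578.6, 79.2, 293.0]
ee_rot: [179.7, 0.3, -5.9]
force: [-0.8, -0.3, -0.5]
width: 51.1
clock: 10.5
eef_pos: [579.2, 79.5, 361.1]
ee_rot: [179.7, 0.2, -5.9]
force: [0.4, 0.8, 0.0]
width: 71.0
```

View pics/sc3.png

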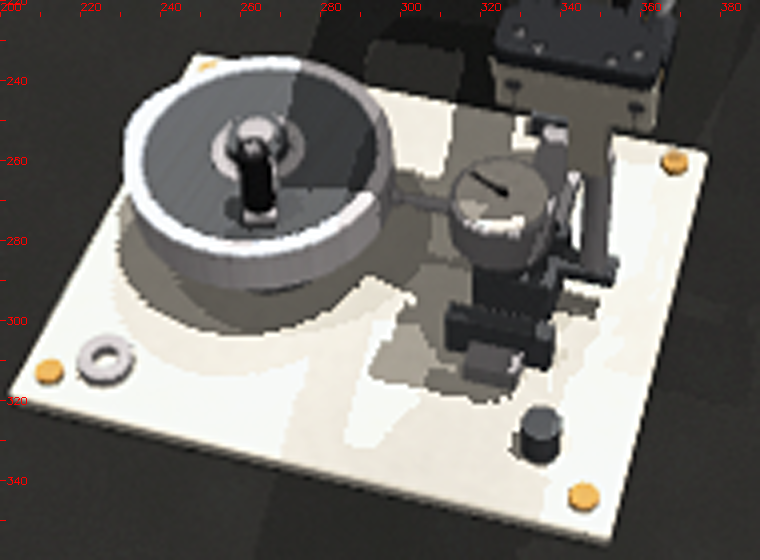

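View pics/w2.png

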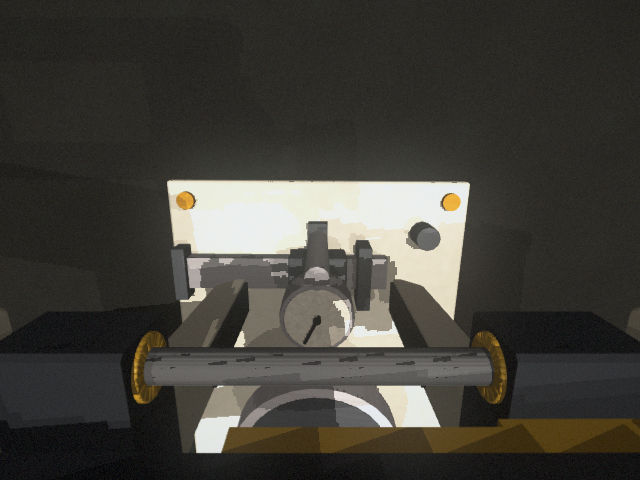

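The carriage sits against the stop (scene ≈(325,298)), and the needle has swung clockwise about 30° (≈1.5 mm): it is home. Now try to see the bulge: compare the pulley's rim with an ideal circle in pictures I have, and plan a wrist view.

```bash
python3 - <<'E'
from h import *
x,y,th=np.load("fix.npy");c,sn=np.cos(th),np.sin(th);R2=np.array([[c,-sn],[sn,c]])
ax=R2@[0,-65]+[x,y]
o=r.get_obs();ci=r.camera_info("wrist");cam=-ci["R"].T@ci["t"]
print("cam rel tcp (fixture)",R2.T@(cam-o["eef_pos"])[:2],(cam-o["eef_pos"])[2])
a=np.radians(np.arange(0,360,30))
P=np.c_[ax[0]+75*np.cos(a+th),ax[1]+75*np.sin(a+th),92+0*a]
for tx,ty,tz in [(558,-50,420),(558,-90,420),(558,-130,420),(558,-110,480)]:
    sh=np.array([tx,ty,tz])-o["eef_pos"]
    q=proj("wrist",P-sh,ci); print(tx,ty,tz,q.min(0).round(),q.max(0).round())
for n in["scene","side"]:
    im=cv2.imread(f"pics/{n}0.png")
    a=np.radians(np.arange(0,360,2)); P=np.c_[ax[0]+75*np.cos(a+th),ax[1]+75*np.sin(a+th),92+0*a]
    s=5; x0,y0,w,h=(225,225,80,75) if n=="scene" else (312,240,68,60); s=8
    cr=cv2.resize(im[y0:y0+h,x0:x0+w],None,fx=s,fy=s,interpolation=cv2.INTER_CUBIC)
    for u,v in proj(n,P): cv2.circle(cr,(int((u+.5-x0)*s),int((v+.5-y0)*s)),1,(0,0,255),-1)
    for k in range(0,360,30):
        u,v=proj(n,P[k//2])[0]; cv2.putText(cr,str(k),(int((u-x0)*s),int((v-y0)*s)),0,.4,(0,255,0),1)
    cv2.imwrite(f"pics/rim_{n}.png",cr)
E
```

```text
cam rel tcp (fixture) [ 0.17940777 73.22033257] -20.439301070853674
558 -50 420 [247. 214.] [407. 363.]
558 -90 420 [240. 168.] [406. 327.]
558 -130 420 [232. 118.] [404. 289.]
558 -110 480 [249. 143.] [392. 284.]
```

View pics/rim_scene.png

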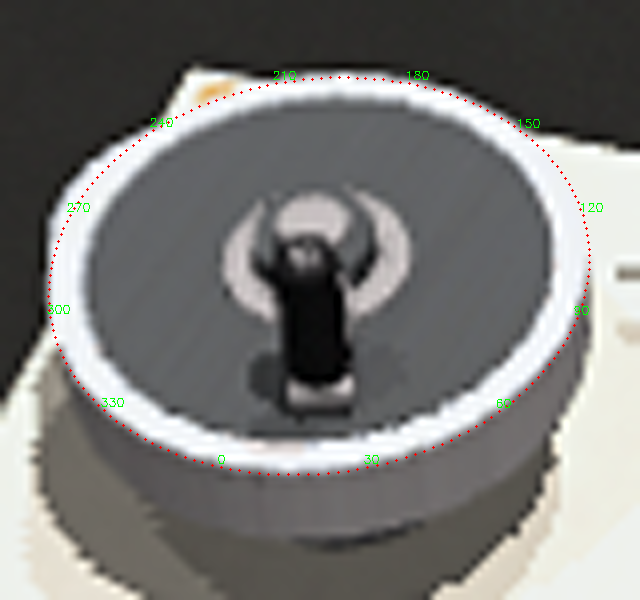

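View pics/rim_side.png

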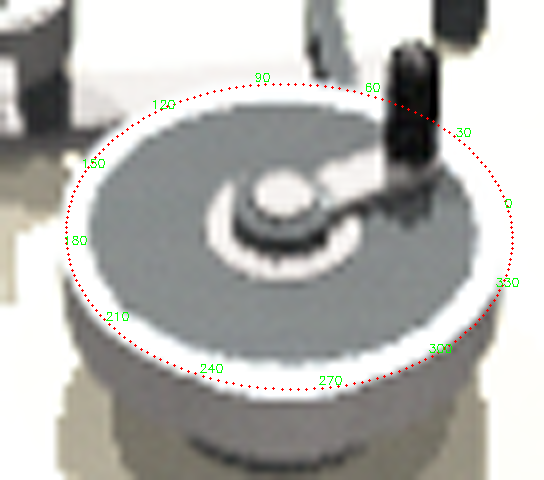

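Rim band seems wider around 260–275° (fixture angle) in both. A closer wrist view will decide; I rise and move over the pulley.

```bash
python3 -m creep '[[0,8,-4,0,0,0],[0,30,-14,0,0,0],[1,65,-26,0,0,0],[1,105,-40,0,0,0],[2,145,-52,0,0,0],[2,175,-60,0,0,0],[2,193,-64,0,0,0],[2,200,-64,0,0,0],[2,200,-64,0,0,0],[2,200,-64,0,0,0]]'; python3 - <<'E'
from h import *
o=r.get_obs();print(o['eef_pos'],o['ee_rot'])
ci=r.camera_info("wrist");p,d=r.capture("wrist"); cv2.imwrite("pics/w3.png",p[:,:,::-1])
np.save("w3ci.npy",ci,allow_pickle=True);np.save("w3d.npy",d)
E
```

```text
clock: 11.85
eef_pos: [561.0, -118.4, 424.8]
ee_rot: [179.8, 0.3, -5.8]
force: [0.4, 0.8, -0.8]
width: 70.9
[ 560.98320958 -118.41824628  424.84993993] [179.75840093   0.30861465  -5.80701318]
```

View pics/w3.png

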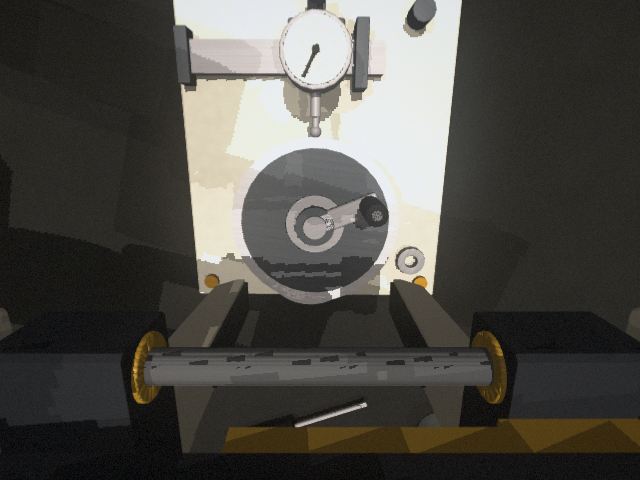

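Excellent view: dial (316,48), ball tip (314,132), pulley centre about (316,220), knob top about (377,215). The rim bulges near the bottom (313,303). Unwrapping it in polar form.

```bash
python3 - <<'E'
from h import *
im=cv2.imread("pics/w3.png");ci=np.load("w3ci.npy",allow_pickle=True).item()
crop(im,230,130,170,180,4,"pics/w3c.png")
crop(im,270,0,100,140,5,"pics/w3d.png")
x,y,th=np.load("fix.npy");c,sn=np.cos(th),np.sin(th);R2=np.array([[c,-sn],[sn,c]])
ax=R2@[0,-65]+[x,y]
A=np.arange(0,360,.5);Rr=np.arange(55,90,.25)
aa,rr=np.meshgrid(np.radians(A),Rr)
P=np.c_[(ax[0]+rr*np.cos(aa+th)).ravel(),(ax[1]+rr*np.sin(aa+th)).ravel(),np.full(aa.size,92.)]
q=proj("wrist",P,ci).reshape(aa.shape+(2,)).astype(np.float32)
u=cv2.remap(im,q[...,0],q[...,1],cv2.INTER_CUBIC)
u=cv2.resize(u,None,fx=1,fy=3)
for k in range(0,360,30): cv2.putText(u,str(k),(k*2,12),0,.4,(0,0,255),1)
for R in(60,65,70,75,80,85): cv2.putText(u,str(R),(0,int((R-55)*12)),0,.35,(0,255,0),1); cv2.line(u,(0,int((R-55)*12)),(719,int((R-55)*12)),(0,200,0),1)
cv2.imwrite("pics/polar.png",u)
E
```

```text
(no output)
```

View pics/polar.png

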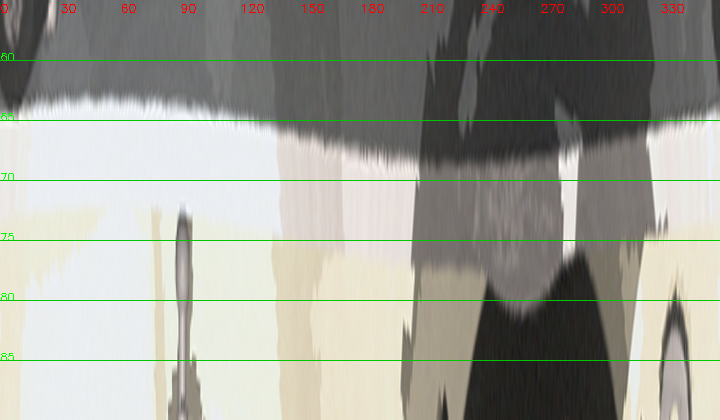

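View pics/w3c.png

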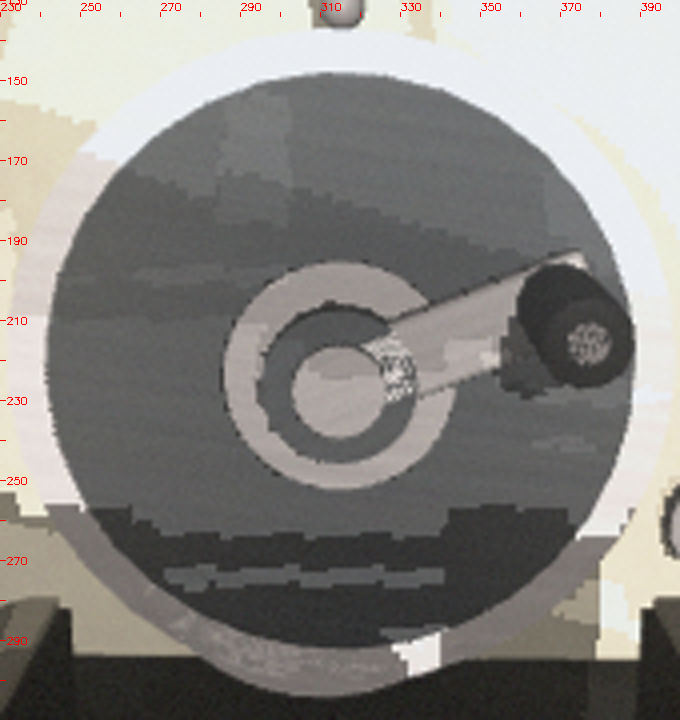

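View pics/w3d.png

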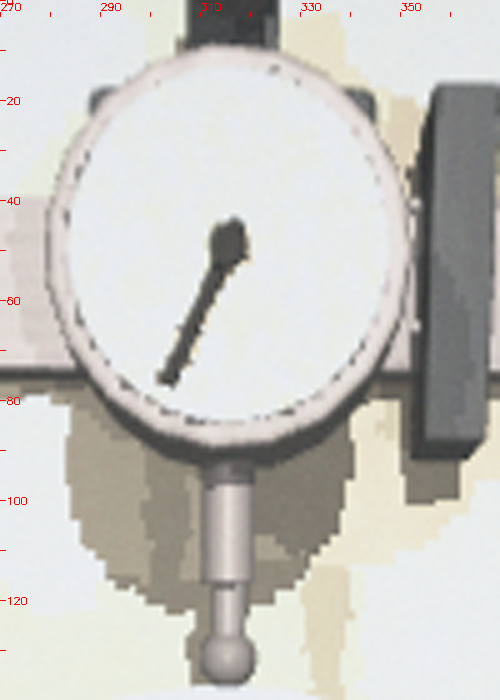

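```bash
python3 - <<'E'
from h import *
from scipy.optimize import least_squares
im=cv2.imread("pics/w3.png");g=cv2.cvtColor(im,6).astype(np.float32);ci=np.load("w3ci.npy",allow_pickle=True).item()
th=np.load("fix.npy")[2]
def polar(ax,A,Rr):
    aa,rr=np.meshgrid(np.radians(A),Rr,indexing='ij')
    P=np.c_[(ax[0]+rr*np.cos(aa+th)).ravel(),(ax[1]+rr*np.sin(aa+th)).ravel(),np.full(aa.size,92.)]
    q=proj("wrist",P,ci).reshape(aa.shape+(2,)).astype(np.float32)
    return cv2.remap(g,q[...,0],q[...,1],cv2.INTER_LINEAR)
ax=np.array([556.5,-114.5]);A=np.arange(0,360,2.);Rr=np.arange(60,72,.1)
for it in range(3):
    pl=polar(ax,A,Rr); gr=np.diff(cv2.GaussianBlur(pl,(15,1),0),axis=1)
    e=Rr[gr.argmax(1)]; m=(gr.max(1)>1)&~((A>5)&(A<35))
    f=lambda p:p[2]+p[0]*np.cos(np.radians(A[m])+th)+p[1]*np.sin(np.radians(A[m])+th)-e[m]
    s=least_squares(f,[0,0,65],loss='soft_l1',f_scale=.3); ax=ax+s.x[:2]
    print(ax,s.x[2],np.median(abs(s.fun)))
np.save("ax.npy",ax)
k=atz("wrist",377,215,148,ci); v=k[:2]-ax; print("knob",k,"r",np.hypot(*v),"ang fix",np.degrees(np.arctan2(v[1],v[0])-th))
for p in [(374.5,213.5),(377,215),(378,216)]:
    k=atz("wrist",*p,148,ci); v=k[:2]-ax; print(p,k[:2],np.hypot(*v),np.degrees(np.arctan2(v[1],v[0])-th))
print("tip",atz("wrist",315,131,77,ci), "dial",atz("wrist",316,47,96,ci))
t=atz("wrist",315,131,77,ci)[:2]-ax; print(np.hypot(*t),np.degrees(np.arctan2(t[1],t[0])-th))
t=atz("wrist",316,47,96,ci)[:2]-ax; print(np.hypot(*t),np.degrees(np.arctan2(t[1],t[0])-th))
# outer edge polar around refined centre
A=np.arange(0,360,.5);Rr=np.arange(68,86,.05)
aa,rr=np.meshgrid(np.radians(A),Rr)
P=np.c_[(ax[0]+rr*np.cos(aa+th)).ravel(),(ax[1]+rr*np.sin(aa+th)).ravel(),np.full(aa.size,92.)]
q=proj("wrist",P,ci).reshape(aa.shape+(2,)).astype(np.float32)
u=cv2.remap(im,q[...,0],q[...,1],cv2.INTER_CUBIC)[:, 400:640]
u=cv2.resize(u,None,fx=3,fy=1.4)
for k in range(200,320,10): cv2.putText(u,str(k),((k-200)*6,12),0,.4,(0,0,255),1);cv2.line(u,((k-200)*6,14),((k-200)*6,600),(0,0,120),1)
for R in range(70,86): cv2.line(u,(0,int((R-68)*28)),(719,int((R-68)*28)),(0,120,0),1)
cv2.imwrite("pics/polar2.png",u)
E
```

```text
[ 556.59274912 -114.48561505] 65.82171947757793 0.13961935950544557
[ 556.58473263 -114.49061391] 65.8229875825457 0.13238520518281405
[ 556.58761116 -114.49212164] 65.82391349769398 0.12520785245540367
knob [ 604.90596467 -100.25570786  148.        ] r 50.37200376546637 ang fix 22.588236795797922
(374.5, 213.5) [603.1565906  -98.96106765] 49.09056410119847 24.61514433060319
(377, 215) [ 604.90596467 -100.25570786] 50.37200376546637 22.588236795797922
(378, 216) [ 605.5898515  -101.07150815] 50.806814741056066 21.487714173325514
tip [565.12707416 -35.07311101  77.        ] dial [572.64649847  26.47727437  96.        ]
79.87679060277368 90.034167925823
141.88114205515419 89.67229191053005
```

View pics/polar2.png

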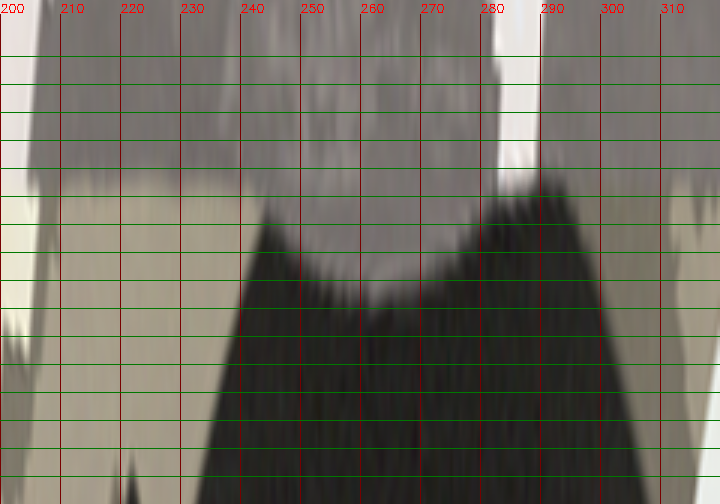

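Centre fit is solid: ball tip measures 79.9 mm from the axis (must be 80) at 90.0°. Crest ≈261.5°, knob ≈23° (fixture angles), so the crest reaches the plunger with the knob at ≈ -148.5°, i.e. 171.5° clockwise. Approaching the knob.

```bash
python3 -m creep '[[8,-4,8,0,0,0],[24,-13,20,0.1,0.1,0],[37,-20,36,0.2,0.2,0],[41.3,-22.7,60,0.24,0.3,0],[41.3,-22.7,85,0.24,0.3,0],[41.3,-22.7,105,0.24,0.3,0],[41.3,-22.7,120,0.24,0.3,0],[41.3,-22.7,126,0.24,0.3,0],[41.3,-22.7,127.5,0.24,0.3,0],[41.3,-22.7,127.5,0.24,0.3,0]]' 140 15; python3 - <<'E'
from h import *
p,d=r.capture("scene"); crop(p[:,:,::-1],200,180,190,150,4,"pics/sc4.png")
p,d=r.capture("side"); crop(p[:,:,::-1],270,180,150,140,4,"pics/sd4.png")
E
```

```text
clock: 13.15
eef_pos: [604.0, -100.5, 297.8]
ee_rot: [180.0, -0.1, -5.8]
force: [0.3, -0.7, 0.2]
width: 42.1
```

View pics/sc4.png

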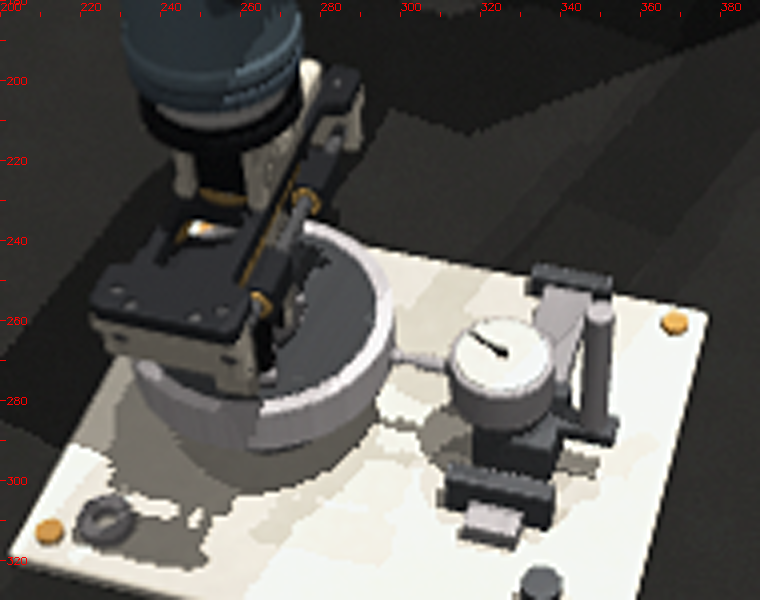

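View pics/sd4.png

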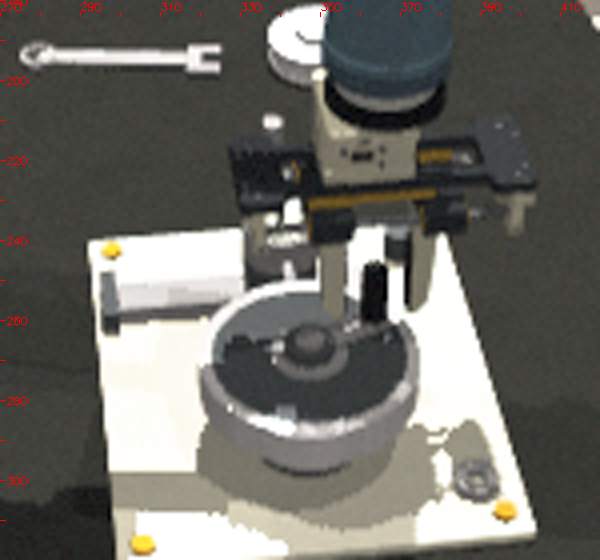

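Side view: the knob (363,252) stands between the fingers (352 and 373). Scene view keeps the dial clear. Gripping lightly.

```bash
python3 -m creep '[[0,0,0,0,0,0],[0,0,0,0,0,0],[0,0,0,0,0,0],[0,0,0,0,0,0],[0,0,0,0,0,0]]' 255 15; python3 - <<'E'
from h import *
o=r.get_obs();print(o['eef_pos'],o['force'],o['width'],o['ee_rot'])
ax=np.load("ax.npy");th=np.load("fix.npy")[2]; v=o['eef_pos'][:2]-ax; print(np.hypot(*v),np.degrees(np.arctan2(v[1],v[0])-th))
E
```

```text
clock: 13.88
eef_pos: [603.9, -100.6, 298.2]
ee_rot: [180.0, -0.1, -5.8]
force: [-1.3, 0.5, 3.3]
width: 17.4
[ 603.86288345 -100.58081926  298.20319471] [-1.31642823  0.46399685  3.27570803] 17.448380251096992 [ 1.79960252e+02 -8.91955706e-02 -5.79592125e+00]
49.27956679503978 22.568407100712893
```

```bash
cat > arc.py <<'E'
import sys
from h import *
# print arc rows from current pose: step list of absolute fixture angles
def rows(start,angles):
    o=r.get_obs(); th=np.load("fix.npy")[2]; ax=np.load("ax.npy"); yaw=np.radians(o['ee_rot'][2]); p=o['eef_pos'][:2]
    v=p-ax; print("now r",np.hypot(*v),"ang",np.degrees(np.arctan2(v[1],v[0])-th))
    R=np.array([[np.cos(yaw),np.sin(yaw)],[np.sin(yaw),-np.cos(yaw)]])  # cols tool x,y
    out=[]
    for a in angles:
        t=np.radians(a)+th; w=ax+50*np.array([np.cos(t),np.sin(t)])-p
        d=R.T@w; out.append([round(d[0],1),round(d[1],1),0,0,0,0])
    return out
a0,a1,n=float(sys.argv[1]),float(sys.argv[2]),int(sys.argv[3])
print(str(rows(a0,np.linspace(a0,a1,n+1)[1:])).replace(' ',''))
E
python3 arc.py 22.6 -57.4 18
```

```text
now r 49.27956679503978 ang 22.568407100712893
[[np.float64(2.0),np.float64(3.3),0,0,0,0],[np.float64(3.0),np.float64(7.1),0,0,0,0],[np.float64(3.8),np.float64(10.9),0,0,0,0],[np.float64(4.2),np.float64(14.7),0,0,0,0],[np.float64(4.4),np.float64(18.6),0,0,0,0],[np.float64(4.2),np.float64(22.5),0,0,0,0],[np.float64(3.8),np.float64(26.3),0,0,0,0],[np.float64(3.0),np.float64(30.1),0,0,0,0],[np.float64(2.0),np.float64(33.9),0,0,0,0],[np.float64(0.7),np.float64(37.5),0,0,0,0],[np.float64(-0.9),np.float64(41.1),0,0,0,0],[np.float64(-2.8),np.float64(44.4),0,0,0,0],[np.float64(-4.9),np.float64(47.7),0,0,0,0],[np.float64(-7.3),np.float64(50.8),0,0,0,0],[np.float64(-9.9),np.float64(53.6),0,0,0,0],[np.float64(-12.8),np.float64(56.3),0,0,0,0],[np.float64(-15.8),np.float64(58.7),0,0,0,0],[np.float64(-19.0),np.float64(60.9),0,0,0,0]]
```

```bash
python3 -m creep '[[0.4,1.5,0,0,0,0],[1.5,4.5,0,0,0,0],[2.7,8,0,0,0,0],[3.5,12,0,0,0,0],[3.9,15.5,0,0,0,0],[4,19,0,0,0,0],[3.9,22.5,0,0,0,0],[3.5,26.3,0,0,0,0],[2.8,30.1,0,0,0,0],[1.8,33.9,0,0,0,0],[0.5,37.5,0,0,0,0],[-1,41.1,0,0,0,0],[-2.9,44.4,0,0,0,0],[-5,47.7,0,0,0,0],[-7.4,50.8,0,0,0,0],[-10,53.6,0,0,0,0],[-12.8,56.3,0,0,0,0],[-15.8,58.7,0,0,0,0],[-17.5,60,0,0,0,0]]'; python3 arc.py -53 -118 15|sed 's/np.float64(\([-0-9.]*\))/\1/g'
```

```text
clock: 16.25
eef_pos: [580.5, -158.1, 298.1]
ee_rot: [-180.0, -0.1, -5.8]
force: [0.0, 6.4, 2.6]
width: 17.5
now r 49.7733743062971 ang -55.06783304703624
[[-1.5,1.3,0,0,0,0],[-4.8,3.2,0,0,0,0],[-8.2,4.8,0,0,0,0],[-11.7,6.2,0,0,0,0],[-15.3,7.3,0,0,0,0],[-19.0,8.2,0,0,0,0],[-22.8,8.7,0,0,0,0],[-26.5,9.0,0,0,0,0],[-30.3,9.0,0,0,0,0],[-34.1,8.7,0,0,0,0],[-37.8,8.1,0,0,0,0],[-41.5,7.2,0,0,0,0],[-45.1,6.1,0,0,0,0],[-48.6,4.7,0,0,0,0],[-52.0,3.0,0,0,0,0]]
```

```bash
python3 -m creep '[[-1.5,0.5,0,0,0,0],[-4.8,2,0,0,0,0],[-8.2,3.8,0,0,0,0],[-11.7,5.2,0,0,0,0],[-15.3,6.4,0,0,0,0],[-19,7.3,0,0,0,0],[-22.8,7.8,0,0,0,0],[-26.5,8.1,0,0,0,0],[-30.3,8.1,0,0,0,0],[-34.1,7.8,0,0,0,0],[-37.8,7.2,0,0,0,0],[-41.5,6.4,0,0,0,0],[-45.1,5.3,0,0,0,0],[-48.6,4,0,0,0,0],[-51,2.7,0,0,0,0],[-51,2.7,0,0,0,0]]'; python3 arc.py -116 -160 15|sed 's/np.float64(\([-0-9.]*\))/\1/g'
python3 - <<'E'
from h import *
p,d=r.capture("scene"); crop(p[:,:,::-1],200,180,190,150,4,"pics/sc5.png")
o=r.get_obs();print(o['eef_pos'],o['force'])
E
```

```text
clock: 18.25
eef_pos: [528.7, -156.1, 298.2]
ee_rot: [180.0, -0.0, -5.8]
force: [-1.8, -5.0, 2.0]
width: 17.7
now r 50.12271747646211 ang -117.6742107655788
[[-0.9,-0.6,0,0,0,0],[-3.1,-1.9,0,0,0,0],[-5.2,-3.4,0,0,0,0],[-7.3,-4.9,0,0,0,0],[-9.3,-6.5,0,0,0,0],[-11.1,-8.3,0,0,0,0],[-12.9,-10.1,0,0,0,0],[-14.6,-12.0,0,0,0,0],[-16.2,-14.0,0,0,0,0],[-17.7,-16.1,0,0,0,0],[-19.1,-18.2,0,0,0,0],[-20.4,-20.4,0,0,0,0],[-21.6,-22.7,0,0,0,0],[-22.6,-25.1,0,0,0,0],[-23.5,-27.4,0,0,0,0]]
[ 528.69092391 -156.13572574  298.21011865] [-2.16750808 -5.43470404  1.78561355]
```

View pics/sc5.png

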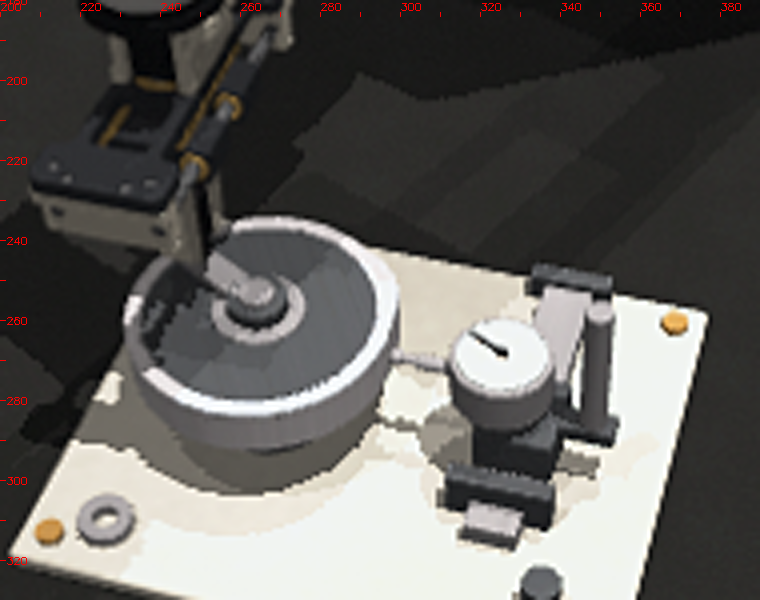

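```bash
cat > dial.py <<'E'
from h import *
import sys
def needle(fn=None):
    p,_=r.capture("scene"); o=r.get_obs()
    ax=np.load("ax.npy");th=np.load("fix.npy")[2];c,s=np.cos(th),np.sin(th)
    ctr=ax+140*np.array([-s,c])
    n=256; g=np.linspace(-32,32,n); X,Y=np.meshgrid(g,-g) # image up=+fixture y
    W=np.c_[(ctr[0]+c*X-s*Y).ravel(),(ctr[1]+s*X+c*Y).ravel(),np.full(n*n,96.)]
    q=proj("scene",W).reshape(n,n,2).astype(np.float32)
    u=cv2.remap(p[:,:,::-1].copy(),q[...,0],q[...,1],cv2.INTER_CUBIC)
    gr=cv2.cvtColor(u,6)
    # dial face centre: bright blob
    _,b=cv2.threshold(gr,0,255,cv2.THRESH_OTSU)
    k=cv2.morphologyEx(b,cv2.MORPH_CLOSE,np.ones((45,45),np.uint8))
    nl,lab,st,cc=cv2.connectedComponentsWithStats(k); i=1+st[1:,4].argmax(); cx,cy=cc[i]
    yy,xx=np.mgrid[:n,:n]; m=(np.hypot(xx-cx,yy-cy)<80)
    wgt=np.where(m,np.clip(150-gr.astype(float),0,None),0)
    rr=np.hypot(xx-cx,yy-cy)
    mx,my=(wgt*xx).sum()/wgt.sum(),(wgt*yy).sum()/wgt.sum()
    C=np.cov(np.c_[xx[wgt>20],yy[wgt>20]].T); ev,V=np.linalg.eigh(C); d=V[:,1]; d=d if d@[mx-cx,my-cy]>0 else -d
    # angle clockwise from -y (down): down->left is clockwise
    ang=np.degrees(np.arctan2(-d[0],d[1]))
    v=o['eef_pos'][:2]-ax; ka=np.degrees(np.arctan2(v[1],v[0])-th); wa=np.radians(ka)+th
    f=o['force'][:2]; 
    print("needle %.1f deg"%ang,"knob ang %.1f r %.1f"%(ka,np.hypot(*v)),"Frad %.1f Fcw %.1f"%(f@[np.cos(wa),np.sin(wa)],f@[np.sin(wa),-np.cos(wa)]),"ctr",(cx,cy),"t",o['clock'])
    if fn: cv2.imwrite(fn,cv2.resize(u,None,fx=1.5,fy=1.5))
needle(sys.argv[1] if len(sys.argv)>1 else None)
E
python3 dial.py pics/dial1.png
```

```text
needle 25.3 deg knob ang -117.6 r 50.1 Frad 4.6 Fcw -1.1 ctr (np.float64(121.4484064067303), np.float64(133.38490535512054)) t 18.35
```

View pics/dial1.png

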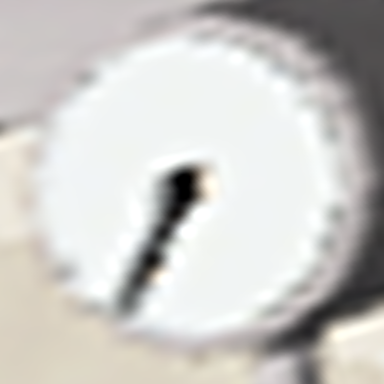

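The needle reads 25.3° = 1.47 mm, the round rim. Now step up the bulge.

```bash
python3 -m creep '[[-1.5,-0.8,0,0,0,0],[-3.4,-2,0,0,0,0],[-5.4,-3.3,0,0,0,0],[-7.4,-4.8,0,0,0,0],[-8.4,-5.5,0,0,0,0]]'; python3 dial.py;python3 arc.py -131 -155 12|sed 's/np.float64(\([-0-9.]*\))/\1/g'
```

```text
clock: 18.98
eef_pos: [520.8, -149.7, 298.2]
ee_rot: [180.0, -0.0, -5.8]
force: [1.2, -4.9, 0.2]
width: 17.7
needle 26.8 deg knob ang -129.4 r 50.3 Frad 2.4 Fcw -3.0 ctr (np.float64(121.44565428423505), np.float64(133.3880565622573)) t 19.025
now r 50.26837203340286 ang -129.3640626641038
[[-2.2,-2.3,0,0,0,0],[-3.4,-3.5,0,0,0,0],[-4.7,-4.8,0,0,0,0],[-5.8,-6.1,0,0,0,0],[-6.9,-7.4,0,0,0,0],[-8.0,-8.8,0,0,0,0],[-9.0,-10.2,0,0,0,0],[-10.0,-11.7,0,0,0,0],[-10.9,-13.2,0,0,0,0],[-11.8,-14.7,0,0,0,0],[-12.6,-16.2,0,0,0,0],[-13.3,-17.8,0,0,0,0]]
```

```bash
python3 -m creep '[[-1.5,-1.5,0,0,0,0],[-3.6,-3.6,0,0,0,0],[-5.4,-5.6,0,0,0,0],[-6.9,-7.4,0,0,0,0],[-7.2,-7.7,0,0,0,0]]'; python3 dial.py;python3 arc.py -141 -157 8|sed 's/np.float64(\([-0-9.]*\))/\1/g'
```

```text
clock: 19.65
eef_pos: [514.2, -141.6, 298.2]
ee_rot: [179.9, -0.0, -5.8]
force: [0.7, -5.4, -0.0]
width: 17.6
needle 75.3 deg knob ang -141.3 r 50.3 Frad 1.7 Fcw -3.8 ctr (np.float64(121.45294679112808), np.float64(133.38063190590975)) t 19.7
now r 50.29799326953102 ang -141.26375608579363
[[-0.7,-1.4,0,0,0,0],[-1.7,-2.8,0,0,0,0],[-2.7,-4.3,0,0,0,0],[-3.6,-5.7,0,0,0,0],[-4.4,-7.3,0,0,0,0],[-5.3,-8.8,0,0,0,0],[-6.0,-10.4,0,0,0,0],[-6.7,-12.0,0,0,0,0]]
```

```bash
python3 -m creep '[[-0.8,-1.2,0,0,0,0],[-1.7,-2.6,0,0,0,0],[-2.2,-3.5,0,0,0,0]]'; python3 dial.py
python3 -m creep '[[-0.7,-1.2,0,0,0,0],[-1.3,-2.3,0,0,0,0],[-1.7,-3.1,0,0,0,0]]'; python3 dial.py
python3 -m creep '[[-0.6,-1.2,0,0,0,0],[-1.2,-2.4,0,0,0,0],[-1.5,-3.1,0,0,0,0]]'; python3 dial.py;python3 arc.py -151 -165 7|sed 's/np.float64(\([-0-9.]*\))/\1/g'
```

```text
clock: 20.08
eef_pos: [512.4, -138.3, 298.2]
ee_rot: [179.9, -0.0, -5.8]
force: [-0.0, -7.1, 0.1]
width: 17.7
needle 83.4 deg knob ang -145.8 r 50.2 Frad 1.3 Fcw -4.3 ctr (np.float64(121.45143337863198), np.float64(133.38198084514335)) t 20.125
clock: 20.5
eef_pos: [510.7, -134.9, 298.2]
ee_rot: [179.9, 0.0, -5.8]
force: [-0.1, -5.3, 1.2]
width: 17.6
needle 88.0 deg knob ang -150.1 r 50.2 Frad 2.1 Fcw -2.7 ctr (np.float64(121.45547197282212), np.float64(133.3773032435493)) t 20.55
clock: 20.92
eef_pos: [509.3, -131.2, 298.2]
ee_rot: [179.9, 0.1, -5.8]
force: [-1.1, -3.1, 3.2]
width: 17.7
needle 86.2 deg knob ang -154.6 r 50.2 Frad 1.5 Fcw -1.2 ctr (np.float64(121.45410424822856), np.float64(133.37887857119748)) t 20.975
now r 50.152793215230886 ang -154.57390433722477
[[0.7,1.2,0,0,0,0],[-0.0,-0.4,0,0,0,0],[-0.7,-2.0,0,0,0,0],[-1.4,-3.6,0,0,0,0],[-1.9,-5.3,0,0,0,0],[-2.5,-6.9,0,0,0,0],[-2.9,-8.6,0,0,0,0]]
```

The needle has passed its peak (88° = 5.1 mm). Two more points on the far side to bracket it.

```bash
python3 -m creep '[[-0.6,-1.4,0,0,0,0],[-1.1,-2.8,0,0,0,0],[-1.3,-3.4,0,0,0,0]]'; python3 dial.py
python3 -m creep '[[-0.4,-1.2,0,0,0,0],[-0.9,-2.6,0,0,0,0],[-1.1,-3.4,0,0,0,0]]'; python3 dial.py
python3 - <<'E'
import numpy as np
E
python3 arc.py -163 -145 12|sed 's/np.float64(\([-0-9.]*\))/\1/g'
```

```text
clock: 21.35
eef_pos: [508.1, -127.1, 298.2]
ee_rot: [180.0, 0.1, -5.8]
force: [-1.7, -1.6, 2.8]
width: 17.7
needle 76.3 deg knob ang -159.3 r 50.1 Frad 1.9 Fcw 1.2 ctr (np.float64(121.44703845718261), np.float64(133.38649711207105)) t 21.4
clock: 21.78
eef_pos: [507.2, -123.4, 298.1]
ee_rot: [180.0, 0.1, -5.8]
force: [-2.0, -1.2, 3.7]
width: 17.7
needle 62.9 deg knob ang -163.8 r 50.1 Frad 0.5 Fcw 2.0 ctr (np.float64(121.45452486491733), np.float64(133.3793153654512)) t 21.825
now r 50.131716206743704 ang -163.75173873319133
[[0.7,1.8,0,0,0,0],[1.1,3.1,0,0,0,0],[1.6,4.3,0,0,0,0],[2.1,5.5,0,0,0,0],[2.6,6.7,0,0,0,0],[3.1,7.9,0,0,0,0],[3.7,9.1,0,0,0,0],[4.3,10.2,0,0,0,0],[5.0,11.4,0,0,0,0],[5.6,12.5,0,0,0,0],[6.3,13.6,0,0,0,0],[7.1,14.7,0,0,0,0]]
```

Matching readings either side (75.3° at -141.3, ≈-159.7; 83.4° at -145.8, ≈-155.9) put the crest at ≈ -150.6. I go back beyond it and approach in the same direction.

```bash
python3 -m creep '[[0.5,1.2,0,0,0,0],[1.1,3.1,0,0,0,0],[1.9,4.9,0,0,0,0],[2.6,6.7,0,0,0,0],[3.4,8.5,0,0,0,0],[4.3,10.2,0,0,0,0],[5.2,12,0,0,0,0],[6.3,13.6,0,0,0,0],[6.8,14.2,0,0,0,0]]'; python3 dial.py;python3 arc.py -146 -152 6|sed 's/np.float64(\([-0-9.]*\))/\1/g'
```

```text
clock: 22.95
eef_pos: [512.3, -137.7, 298.1]
ee_rot: [-180.0, 0.2, -5.8]
force: [-2.9, 1.4, 6.4]
width: 17.8
needle 85.9 deg knob ang -146.0 r 50.0 Frad 2.6 Fcw 1.0 ctr (np.float64(121.44698992056173), np.float64(133.38633532333478)) t 23.0
now r 50.01975750640559 ang -146.0047530116543
[[-0.5,-0.7,0,0,0,0],[-0.9,-1.5,0,0,0,0],[-1.4,-2.2,0,0,0,0],[-1.8,-3.0,0,0,0,0],[-2.2,-3.7,0,0,0,0],[-2.6,-4.5,0,0,0,0]]
```

```bash
python3 -m creep '[[-0.6,-1,0,0,0,0],[-1.2,-2,0,0,0,0],[-1.8,-3,0,0,0,0],[-2.1,-3.6,0,0,0,0],[-2.1,-3.6,0,0,0,0],[-2.1,-3.6,0,0,0,0]]'; python3 dial.py pics/dial2.png
```

```text
clock: 23.75
eef_pos: [510.7, -134.2, 298.2]
ee_rot: [-180.0, 0.2, -5.8]
force: [-0.3, -4.2, 1.7]
width: 17.6
needle 88.1 deg knob ang -150.7 r 50.0 Frad 2.7 Fcw -4.4 ctr (np.float64(121.45120688539443), np.float64(133.38180288617096)) t 23.8
```

Needle 88.1°, at the peak. Release and rise straight up.

```bash
python3 -m creep '[[0,0,0,0,0,0],[0,0,0,0,0,0],[0,0,0,0,0,0],[0,0,0,0,0,0]]' 140 15; python3 dial.py; python3 -m creep '[[0,0,-8,0,0,0],[0,0,-28,0,0,0],[0,0,-50,0,0,0],[10,0,-75,0,0,0],[25,-8,-100,0,0,0],[40,-14,-118,0,0,0],[46,-16,-126,0,0,0],[46,-16,-126,0,0,0],[46,-16,-126,0,0,0]]'; python3 dial.py pics/dial3.png; python3 - <<'E'
from h import *
o=r.get_obs();print(o['eef_pos'],o['ee_rot'])
ci=r.camera_info("wrist");p,d=r.capture("wrist"); im=p[:,:,::-1].copy();cv2.imwrite("pics/w4.png",im)
np.save("w4ci.npy",ci,allow_pickle=True)
E
```

```text
clock: 24.3
eef_pos: [510.6, -133.9, 298.0]
ee_rot: [-180.0, 0.2, -5.8]
force: [0.1, 0.3, 0.2]
width: 41.9
needle 88.0 deg knob ang -150.8 r 49.9 Frad 0.6 Fcw 0.8 ctr (np.float64(121.45236438936793), np.float64(133.3800495041496)) t 24.35
clock: 25.48
eef_pos: [557.9, -122.8, 423.1]
ee_rot: [-179.9, 0.3, -5.8]
force: [0.8, -0.5, 0.1]
width: 42.0
needle 88.0 deg knob ang -75.2 r 8.4 Frad -0.3 Fcw 0.5 ctr (np.float64(121.45120688539443), np.float64(133.38180288617096)) t 25.525
[ 557.84581492 -122.81968204  422.99568925] [-179.94458113    0.30974863   -5.76973627]
```

View pics/w4.png

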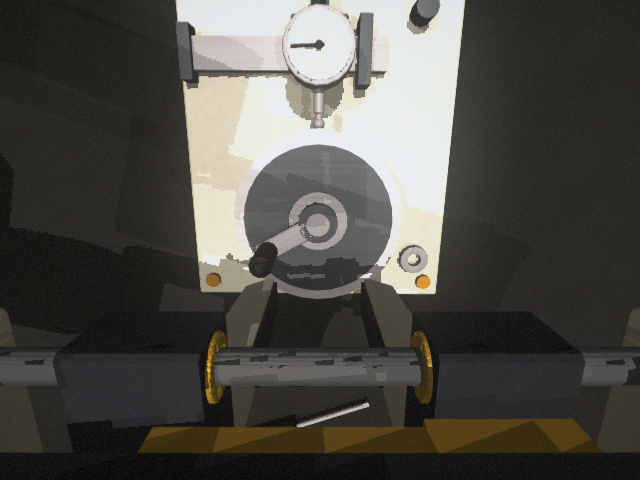

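Needle steady at 88.0° after release; knob released at about (263,262), crest toward the plunger. Fit the readings and the rim to check how centred it is.

```bash
python3 - <<'E'
from h import *
from scipy.optimize import least_squares
a=np.array([-129.4,-141.3,-145.8,-150.1,-154.6,-159.3,-163.8]);n=np.array([26.8,75.3,83.4,88,86.2,76.3,62.9])
f=lambda p:p[1]+p[2]*(1+np.cos(np.pi*np.clip((a-p[0])/p[3],-1,1)))/2-n
s=least_squares(f,[-150,25.3,63,20]);print(s.x,s.fun.round(1))
im=cv2.imread("pics/w4.png");ci=np.load("w4ci.npy",allow_pickle=True).item();th=np.load("fix.npy")[2];ax=np.load("ax.npy")
A=np.arange(40,140,.25);Rr=np.arange(62,86,.05)
aa,rr=np.meshgrid(np.radians(A),Rr)
P=np.c_[(ax[0]+rr*np.cos(aa+th)).ravel(),(ax[1]+rr*np.sin(aa+th)).ravel(),np.full(aa.size,92.)]
q=proj("wrist",P,ci).reshape(aa.shape+(2,)).astype(np.float32)
u=cv2.remap(im,q[...,0],q[...,1],cv2.INTER_CUBIC)
u=np.clip((u.astype(float)-170)*3,0,255).astype(np.uint8);u=cv2.resize(u,None,fx=2,fy=1.2)
for k in range(40,140,10): cv2.putText(u,str(k),((k-40)*8,12),0,.4,(0,0,255),1);cv2.line(u,((k-40)*8,14),((k-40)*8,600),(0,0,120),1)
cv2.imwrite("pics/polar3.png",u)
crop(im,225,190,120,110,5,"pics/w4k.png")
E
```

```text
[-150.66636018 -110.24304771  198.10860062   56.76091919] [ 0.  -0.4  0.9 -0.2 -0.7  0.5 -0.1]
```

View pics/polar3.png

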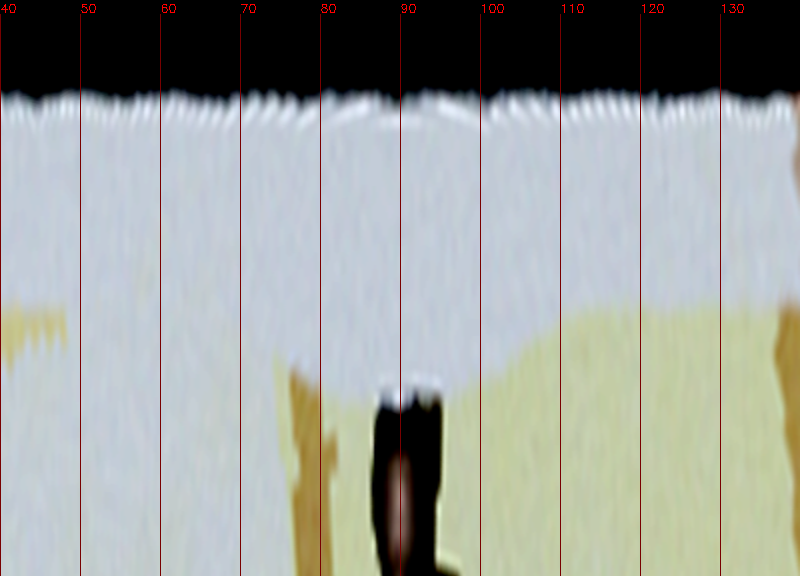

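View pics/w4k.png

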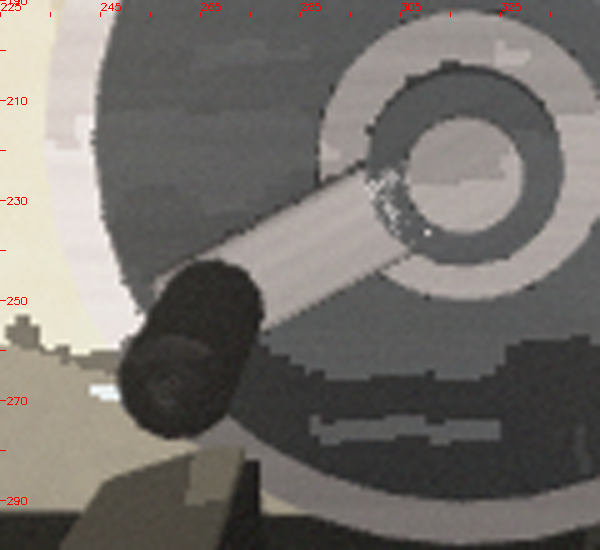

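The rim's bulge is symmetric about ≈89–90° and the ball sits at ≈90°, agreeing with the fit (crest at knob -150.7°; left at -150.7°). One last look, then hand in.

```bash
python3 - <<'E'
from h import *
p,d=r.capture("scene"); cv2.imwrite("pics/last.png",p[:,:,::-1]); 
o=r.get_obs();print(o['clock'],o['force'])
E
python3 dial.py
```

```text
25.625 [-0.44114285 -0.15447857  0.49093311]
needle 88.0 deg knob ang -73.8 r 8.5 Frad -0.7 Fcw 0.2 ctr (np.float64(121.45257470111466), np.float64(133.380227460243)) t 25.675
```

View pics/last.png

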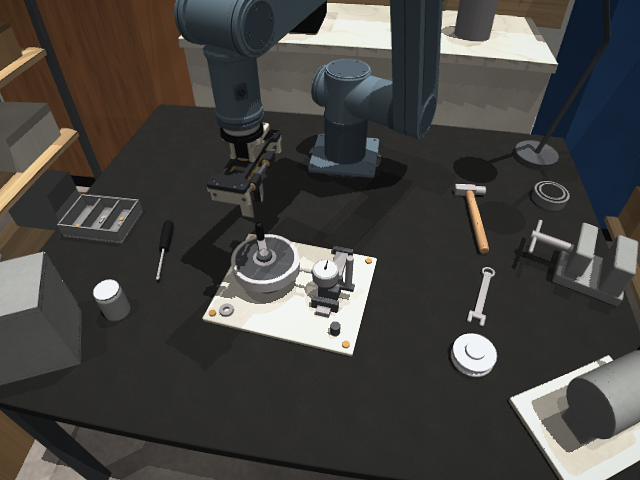

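The gauge is home (carriage at (325,290) against the stop), the gripper hangs clear above the pulley, and the bearing (226,309), socket (335,328) and the rest are where they were.

```bash
python3 -c "
from workcell import r
print(r.sign_off())"
```

```text
the job is handed in; nothing more can be done
None
```

The dial gauge is home against its end stop, and the pulley stands with the crest of its high spot at the plunger. I handed the job in at about 25.7 s.

- **Gauge:** I slid it along the rail by its post until the push rose from 13 N to 22 N with no further travel. The needle then read 25.3°, about 1.5 mm, which is right for the round rim.
- **Crest:** I turned the pulley with a 15 N grip, at about 36°/s at most. I stepped over the bulge, past the crest, and came back to it. Needle readings on both sides put the crest at a knob angle of -150.7°, and I left the knob there.
- **Last checks:** After letting go, the needle held steady at 88.0° (5.1 mm). The wrist picture shows the bulge centred at 89–90°, with the plunger at 90°. The gripper is clear of everything with no force on it, and the other things on the bench look unmoved.
- **Disagreement:** My first estimate from the pictures, before turning, was -148.5°, about 2° from the needle reading. Reversing the turn also showed 1–2° of play in the grip, so I made the final approach in the same direction as the measuring pass.

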